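# Make up two metalsmith's kits

### The job

Make up the two kits from the stock on the bench: the copper sleeve, the wooden file handle and the small jar go in the green tray, the brass ring and the steel doming stake in the blue tray, each standing upright on the floor of a compartment of its own, in whichever order you like. Leave the dark steel sleeve, the flask and the block of punches alone.

Things in the scene. Friction and masses are not known exactly. Their poses are not given: they have to be found in the camera images.
- green_tray: Kit tray 1: shallow open green tray, fixed to the bench, 166 mm long (its y axis) by 62 mm (its x axis), with three compartments in one row along y, each 54 mm (x) by 50 mm (y) inside, centred at x = 0 and y = -54, 0 and 54 mm in the tray's frame. Floor 4 mm thick; rims and dividers 4 mm thick, their tops 14 mm above the bench. Origin at the centre of its underside, z up.
- blue_tray: Kit tray 2: shallow open blue tray, fixed to the bench, 112 mm long (its y axis) by 62 mm (its x axis), with two compartments in one row along y, each 54 mm (x) by 50 mm (y) inside, centred at x = 0 and y = -27 and 27 mm in the tray's frame. Floor 4 mm thick; rims and dividers 4 mm thick, their tops 14 mm above the bench. Origin at the centre of its underside, z up.
- copper_sleeve: copper square sleeve standing on end: a square tube 30 x 30 mm outside, 3 mm walls, 42 mm high, open at both ends, flat sides square to its x and y axes, about 120 g. Origin at the centre of its underside, z up. Loose.
- file_handle: turned dark-brown wooden file handle standing on its butt, 74 mm high: straight, 32 mm in diameter from 4 to 48 mm up, then tapering to 22 mm at 60 mm, with an 18 mm brass ferrule on top, about 50 g. Origin at the centre of its underside, z up. Loose.
- jar: small round jar of brown glass with a white lid, standing, 46 mm high, 35 mm in diameter (lid 36 mm, the top 12 mm), about 80 g. Origin at the centre of its underside, z up. Loose.
- brass_ring: round brass ring (short tube) standing on end, 36 mm outside diameter, 27 mm bore, 42 mm high, about 140 g. Origin at the centre of its underside, z up. Loose.
- stake: steel doming stake standing on its foot, 56 mm high: foot 34 mm in diameter and 10 mm high, 18 mm neck, then a head 26 mm in diameter that is straight from 24 to 44 mm up and domed above, about 220 g. Origin at the centre of its underside, z up. Loose.
- dark_sleeve: spare square sleeve of dark steel, same shape and size as the copper one (30 x 30 x 42 mm), standing among the stock; in neither kit. Origin at the centre of its underside, z up. Loose.
- flask: bystander: stainless-steel vacuum flask standing upright on the right of the bench, 68 mm in diameter, 177 mm high, 500 g. Origin at the centre of its underside, z up. Loose.
- punch_block: bystander: pale wooden block 80 x 80 x 45 mm, fixed at the right of the trays, holding nine upright steel punches with ball heads, up to 92 mm high in all. Origin at the centre of its underside, z up.
Mind the look-alikes: they are no part of the job. What is shaped like the brass_ring but purple is not meant.

How it is judged:
By the outcome, as a careful person would: the job done as asked, in the order asked, and still so for the second after the job is handed in, with the robot touching nothing.
It also fails if it takes over 115 s, if anything falls off the work surface, if the arm or the gripper's body presses on something with over 40 N, if the wrist force passes 120 N, or if a joint passes its speed limit or range.

### The arm

A 6-joint arm with a two-finger parallel gripper is mounted at the origin on the work surface. World frame = base frame: x ahead of the robot, y to its left, z up, the work surface at z = 0. Lengths are in m, angles in rad, forces in N, time in s.
With the tool pointing down it reaches from about 0.35 to 1 m from the base axis. Payload 7.1 kg.
Tool frame: the origin (TCP) lies between the finger pads; the fingertips stand 22 mm ahead of it and the grasp point (between the pads) lies 3 mm ahead of it; z points along the fingers, y is the line along which they close (so a half turn about z gives the same grasp; the last joint's range is limited). The gripper opens to 85 mm and grips with 20 to 120 N. Pads are 22 mm wide; open, the fingers measure 114 mm over their backs; the gripper's body (76 mm by 85 mm) begins 54 mm behind the grasp point. The pads swing forward as they close: fully open they stand 13 mm farther back than shut.
Start: joints at [1.251, 0.423, 1.63, -0, 1.089, -0.019], TCP at [0.185, 0.597, 0.253] pointing down, gripper open.
Joint ranges: [-3, 3], [-0.9, 2.11], [0.09, 2.58], [-1.31, 4.45], [0.11, 2.69], [-2.54, 2.54]. Speed limits (rad/s): [2.39, 2.39, 3.01, 3.14, 3.14, 3.14].

### API

Orientations are given as a rotation vector (axis times angle).
In Python, from rig import manip gives the robot as it stands. The module is installed in compiled form; this text tells all that it offers. Calls block until the motion is done:
- manip.move_to(position, orientation): joint-space move of the TCP to a pose.
- manip.servo_line(position, orientation=None, rate=0.15): straight line of the TCP; orientation=None keeps the orientation; rate is the mean speed in m/s.
- manip.set_joints(angles): joint-space move.
- manip.command_gripper(opening, f_grip=None): finger opening in m; f_grip is the grip in N (None keeps the last); returns when the fingers have stopped.
- manip.hold(seconds).
- manip.solve_ik(position, orientation): joint angles nearest the present ones, or None.
- manip.camera(name): name is "side" or "top" or "wrist"; returns a dict with "image" (400x640x3 uint8, red, green, blue), "fx", "fy", "cx", "cy" (pixels), "cam_to_world" (4x4, takes a point from camera to world coordinates); the wrist camera has in their place "mount" (4x4, takes a point from camera to tool coordinates, whose origin is the TCP and whose axes are the flange's). Camera axes: x right, y down, z forward; pixel columns grow to the right and rows downward; lengths in m; the calibration is good to about 2 mm. The wrist camera is an equidistant fisheye: a pixel r from the principal point sees the ray r / f radians off the axis. A picture is of the moment at which its call begins: read the wrist's pose just before it. There is no depth.
A pose or a line that the arm cannot do raises manip.IKError and nothing moves.
- manip.sign_off(): hands the job in; it is judged then, once.
Readings, each from a call of its own:
- manip.get_time(): time.
- manip.get_joint_positions(): joint angles.
- manip.get_joint_vel(): joint speeds.
- manip.get_tau(): joint torques, N m.
- manip.get_position(): TCP position.
- manip.get_ee_rot(): TCP orientation.
- manip.get_contact_force(): force on the tool from outside, world axes, zero at the start.
- manip.get_torque(): the same for the moment, N m.
- manip.get_width(): finger opening in m.
- manip.get_grip_force(): force on a finger pad.
Only numpy, scipy, OpenCV 4.12 (cv2) and the standard library are available. Lean on these libraries where they do the work, as an engineer would, in place of code of your own. Each camera call takes 0.05 s, during which the arm holds its last target. There are 200 camera calls.

## Working session

There is one attempt and no reset: what is moved stays moved. The work goes in short steps, each a Python script; the robot and the scene stay as the last script left them, time stands still between calls to the robot, and variables do not carry over. Pictures are saved under pics/ and viewed, at most 14 in all, crops included, and the job is handed in when it is done.

```bash
mkdir -p pics; python3 - <<'E'
from rig import manip
import cv2,pickle
d={}
for n in("top","side","wrist"):
    c=manip.camera(n); d[n]=c; cv2.imwrite(f"pics/{n}0.png",c["image"][:,:,::-1])
    print(n,[round(c[k],1) for k in("fx","fy","cx","cy")]); print((c.get("cam_to_world") if n!="wrist" else c["mount"]).round(3).tolist())
pickle.dump(d,open("c0.pkl","wb")); print(manip.get_time(),manip.get_ee_rot())
E
```

```text
top [392.0, 392.0, 321.1, 195.3]
[[0.015, -0.995, 0.097, 0.439], [-1.0, -0.017, -0.02, -0.048], [0.021, -0.096, -0.995, 1.213], [0.0, 0.0, 0.0, 1.0]]
side [398.8, 398.8, 318.4, 197.6]
[[-0.76, -0.439, 0.479, 0.115], [-0.649, 0.532, -0.544, 0.432], [-0.016, -0.724, -0.689, 0.706], [0.0, 0.0, 0.0, 1.0]]
wrist [309.7, 309.7, 318.9, 198.0]
[[-0.0, -0.957, -0.289, 0.072], [1.0, -0.0, 0.001, 0.0], [-0.001, -0.289, 0.957, -0.121], [0.0, 0.0, 0.0, 1.0]]
0.15 [-4.70720728e-01 -3.10591590e+00  1.87776529e-03]
```

View pics/top0.png

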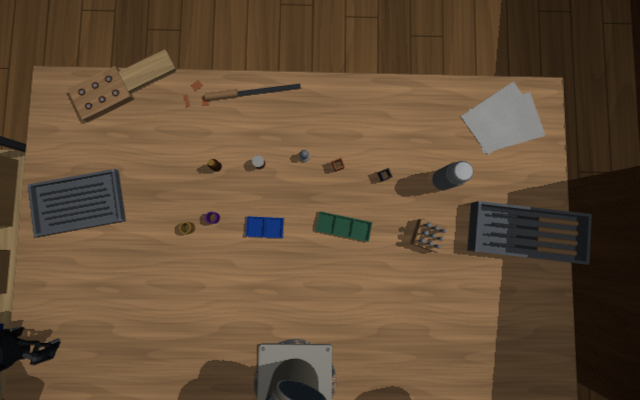

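View pics/side0.png

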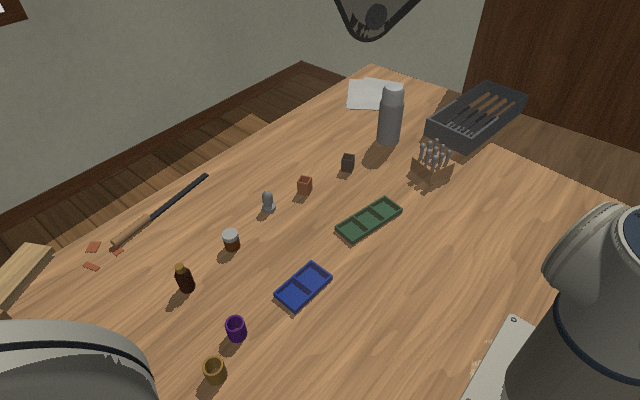

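The top view shows the handle (214,165), jar (258,162), stake (304,155), copper (337,165), dark sleeve (385,175), brass ring (187,228), purple ring (213,218), blue tray (265,227) and green tray (343,227). The side view agrees. Next is a wrist sweep over these for precision.

```bash
cat > h.py <<'E'
import numpy as np,cv2,pickle
from scipy.spatial.transform import Rotation as R
from rig import manip
def ori(psi): return (R.from_euler('z',psi)*R.from_euler('x',np.pi)).as_rotvec()
def ray(c,u,v):
    x,y=(u-c["cx"])/c["fx"],(v-c["cy"])/c["fy"]
    if "mount" in c:
        t=np.hypot(x,y); s=np.sinc(t/np.pi); d=np.array([x*s,y*s,np.cos(t)])
        T=np.eye(4);T[:3,:3]=R.from_rotvec(c["rot"]).as_matrix();T[:3,3]=c["pos"];T=T@c["mount"]
    else: d=np.array([x,y,1]);T=c["cam_to_world"]
    return T[:3,3],T[:3,:3]@d
def onz(c,u,v,z):
    o,d=ray(c,u,v); return (o+d*(z-o[2])/d[2])[:2]
def wrist():
    p,r=manip.get_position(),manip.get_ee_rot(); c=manip.camera("wrist"); c["pos"],c["rot"]=np.array(p),np.array(r); return c
E
python3 - <<'E'
from h import *
d=pickle.load(open("c0.pkl","rb"));t=d["top"]
P={k:onz(t,*p,.03) for k,p in dict(handle=(214,165),jar=(258,162),stake=(304,155),copper=(337,165),dark=(385,175),ring=(187,228),purple=(213,218),blue=(265,227),green=(343,227)).items()}
for k in P: print(k,P[k].round(3))
out=[]
for ks in (["ring","purple"],["handle","jar"],["blue"],["green"],["stake","copper"]):
    x,y=np.mean([P[k] for k in ks],0); x=min(x,.6)
    # aim: keep item centred under camera view
    manip.move_to([x,y-.03,.24],ori(np.arctan2(y,x)+np.pi/2)); manip.hold(.15)
    c=wrist(); out.append(c)
pickle.dump(out,open("w.pkl","wb")); print(manip.get_time())
I=[c["image"][:,:,::-1] for c in out]+[np.zeros((400,640,3),np.uint8)]
for i in range(5): cv2.imwrite(f"pics/w{i}.png",I[i])
m=np.vstack([np.hstack(I[:2]),np.hstack(I[2:4]),np.hstack(I[4:])]); cv2.imwrite("pics/m.png",cv2.resize(m,(640,600),interpolation=cv2.INTER_AREA))
E
```

```text
handle [0.641 0.255]
jar [0.653 0.122]
stake [ 0.677 -0.017]
copper [ 0.648 -0.119]
dark [ 0.62  -0.266]
ring [0.449 0.328]
purple [0.48  0.252]
blue [0.456 0.096]
green [ 0.459 -0.139]
5.8083
```

View pics/m.png

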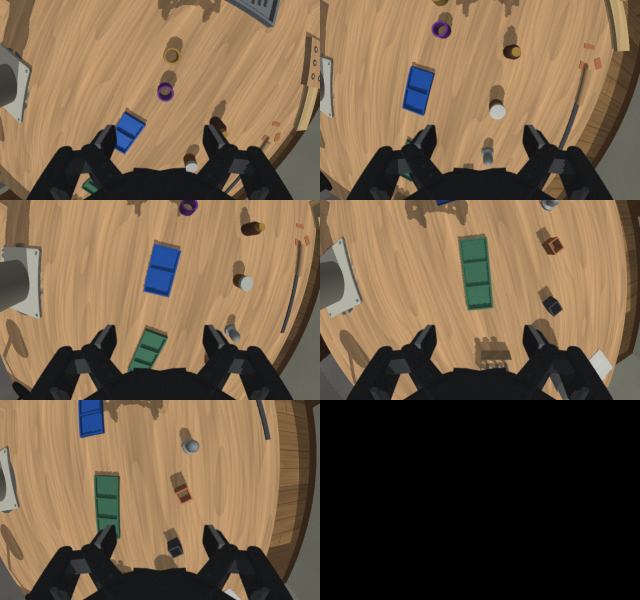

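The montage shows ring and purple ring in w0, handle (~1024→384,100) and jar (356,215) in w1, both trays in w2/w3, and stake and copper in w4. I'll enlarge the crops to get exact points.

```bash
python3 - <<'E'
from h import *
out=pickle.load(open("w.pkl","rb"))
L=[(0,344,108),(1,384,102),(1,356,215),(4,380,92),(4,364,176),(3,464-150,144)]
T=[]
for i,u,v in L:
    c=cv2.resize(out[i]["image"][v-32:v+32,u-32:u+32,::-1],(256,256),interpolation=cv2.INTER_CUBIC); T.append(c)
    for k in range(0,256,40): cv2.putText(c,'+',(k-5,k+5) if 0 else (k,8),0,.3,(255,255,255),1)
cv2.imwrite("pics/crops.png",np.vstack([np.hstack(T[:3]),np.hstack(T[3:])]))
# trays
for n,i,f in(("blue",2,lambda h:(h[...,0]>105)&(h[...,0]<125)&(h[...,1]>150)),("green",3,lambda h:(h[...,0]>60)&(h[...,0]<95)&(h[...,1]>70))):
    h=cv2.cvtColor(out[i]["image"],cv2.COLOR_RGB2HSV); m=f(h).astype(np.uint8)*255
    m=cv2.morphologyEx(m,cv2.MORPH_CLOSE,np.ones((9,9)))
    k=max(cv2.findContours(m,0,2)[0],key=cv2.contourArea)[:,0]
    w=np.array([onz(out[i],u,v,.014) for u,v in k])*1000
    r=cv2.minAreaRect(w.astype(np.float32)); print(n,cv2.boundingRect(k),r)
E
```

```text
blue (287, 88, 75, 106) ((455.9955749511719, 101.41120147705078), (110.45631408691406, 60.396812438964844), 88.05207061767578)
green (278, 75, 68, 145) ((461.6778259277344, -140.20558166503906), (164.3526153564453, 60.73295974731445), 79.35160827636719)
```

View pics/crops.png

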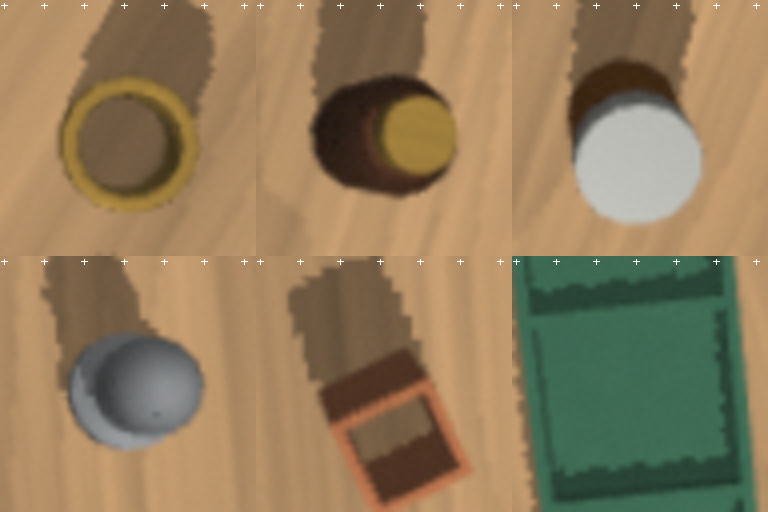

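```bash
python3 - <<'E'
from h import *
o=pickle.load(open("w.pkl","rb"))
for n,i,u,v,z in(("ring",0,344.2,112,.042),("handle",1,392.5,103.7,.074),("jar",1,355.5,223.5,.046),("stake",4,385.5,92.5,.043),("copper",4,368.7,191.7,.042)):
    print(n,onz(o[i],u,v,z).round(4))
c=np.array([onz(o[4],332+a/4,144+b/4,.042) for a,b in((76,172),(172,126),(214,212),(126,254))])*1000
e=np.roll(c,-1,0)-c
print(c.mean(0),np.hypot(*e.T),np.degrees(np.arctan2(e[:,1],e[:,0])))
E
```

```text
ring [0.4509 0.3328]
handle [0.6416 0.2555]
jar [0.6536 0.1239]
stake [ 0.678  -0.0161]
copper [ 0.6517 -0.1197]
[ 651.86016629 -119.91440396] [28.50170737 27.14761602 26.73673023 27.2719148 ] [  20.1247029   -68.165263   -159.8441338   115.54282452]
```

```bash
cat >> h.py <<'E'
BLUE=(np.array([.4560,.1014]),np.radians(88.05)); GREEN=(np.array([.4617,-.1402]),np.radians(79.35))
def job(name,xy,h,tray,off,f=40,psi=None,w=None):
    x,y=xy; psi=np.arctan2(y,x)+np.pi/2 if psi is None else psi; Z=.18
    manip.command_gripper(.085)
    manip.move_to([x,y,Z],ori(psi)); manip.servo_line([x,y,h+.003],rate=.15)
    manip.command_gripper(0.,f); manip.hold(.2)
    print(name,"width",manip.get_width(),"F",manip.get_grip_force())
    if manip.get_width()<w-.006: manip.command_gripper(.085); manip.servo_line([x,y,Z]); raise SystemExit("missed")
    manip.servo_line([x,y,Z],rate=.2)
    c,a=tray; t=c+off*np.array([np.cos(a),np.sin(a)])
    manip.move_to([*t,Z],ori(a)); print(" held",manip.get_width())
    f0=np.array(manip.get_contact_force())
    manip.servo_line([*t,h+.003+.012],rate=.15); manip.servo_line([*t,h+.003+.005],rate=.03)
    print(" dF",(np.array(manip.get_contact_force())-f0).round(1))
    manip.command_gripper(.062); manip.hold(.15); manip.servo_line([*t,Z],rate=.2)
    print(" t",manip.get_time())
E
python3 - <<'E'
from h import *
job("ring",(.4509,.3328),.034,BLUE,.027,w=.036)
c=wrist(); cv2.imwrite("pics/r1.png",c["image"][:,:,::-1])
E
```

```text
ring width 0.03425325372024836 F 39.82695365790278
 held 0.03415851596899435
 dF [-0.3 -0.4 -0.2]
 t 14.0167
```

View pics/r1.png

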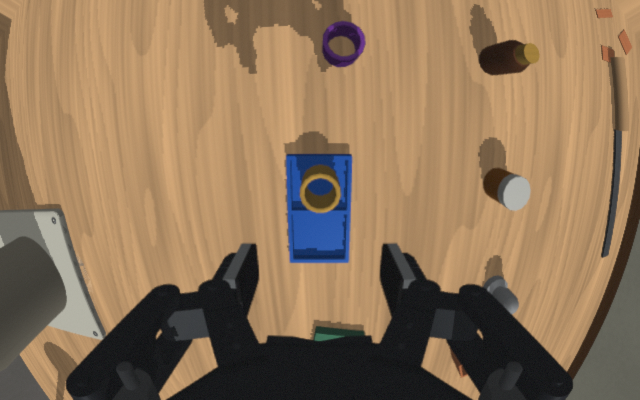

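The ring stands upright in the blue tray's upper compartment, with its rim centre at about (320,191). I'll check that numerically and move the rest.

```bash
python3 - <<'E'
from h import *
c=wrist(); print("ring at",onz(c,320,191.5,.046), "want",BLUE[0]+.027*np.array([np.cos(BLUE[1]),np.sin(BLUE[1])]))
job("stake",(.678,-.0161),.034,BLUE,-.027,w=.026)
c=wrist(); cv2.imwrite("pics/r2.png",c["image"][:,:,::-1])
job("copper",(.6518,-.1198),.034,GREEN,-.054,psi=np.radians(111.9),w=.030)
c=wrist(); cv2.imwrite("pics/r3.png",c["image"][:,:,::-1])
I=np.hstack([cv2.imread(f"pics/r{i}.png")[60:340,150:550] for i in(2,3)]); cv2.imwrite("pics/r23.png",I)
E
```

```text
ring at [0.45804034 0.13095853] want [0.45691874 0.12838436]
stake width 0.025026165755474387 F 39.29536798288609
 held 0.024665885048092955
 dF [-1.4  0.1  0.2]
 t 22.0583
copper width 0.029569735163142635 F 40.07827699184418
 held 0.029381015654520004
 dF [-0.5 -0.7 -0.4]
 t 29.9333
```

View pics/r23.png

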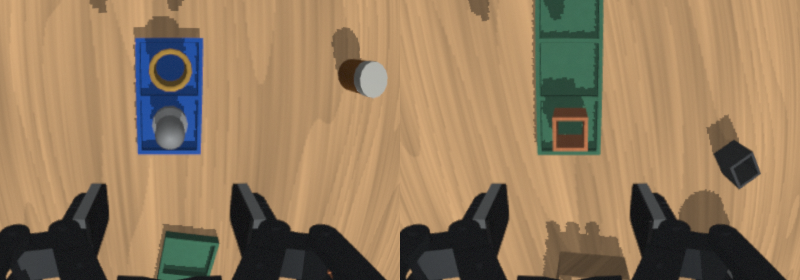

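Ring and stake stand upright in their own blue compartments (crop 170,70 and 170,130). The copper sleeve stands squarely in the end green compartment (570,133). The jar and handle are left.

```bash
python3 - <<'E'
from h import *
job("jar",(.6536,.1239),.037,GREEN,0,f=35,w=.035)
job("handle",(.6416,.2555),.038,GREEN,.054,f=35,w=.032)
manip.move_to([.46,-.06,.28],ori(np.radians(85)));c=wrist(); cv2.imwrite("pics/f.png",c["image"][:,:,::-1])
c=manip.camera("side");cv2.imwrite("pics/s.png",cv2.resize(c["image"][120:330,170:450,::-1],None,fx=2,fy=2))
print(manip.get_time())
E
```

```text
jar width 0.03479325230361313 F 34.543801322579384
 held 0.03476995637459508
 dF [-1.6 -1.  -0.5]
 t 38.375
handle width 0.030959329279590147 F 34.92216098008612
 held 0.03057332408818728
 dF [-0.7 -0.9 -0.7]
 t 47.175
47.775
```

View pics/f.png

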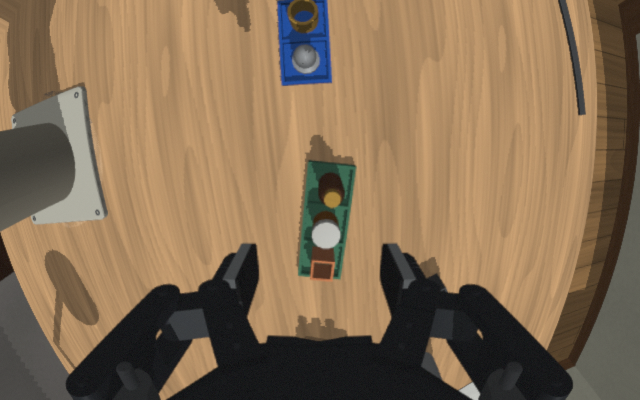

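View pics/s.png

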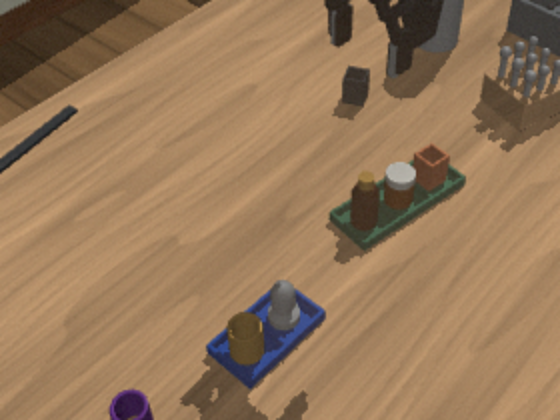

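Both views show all five parts upright in compartments of their own. The wrist view has the handle at (332,195), jar (326,235), copper (322,270), ring (303,14) and stake (306,58). In the side view the dark sleeve and the punch block stand as before, and so does what shows of the flask.

```bash
python3 -c "
from rig import manip
manip.hold(.3); print(manip.sign_off())"
```

```text
the job is handed in; nothing more can be done
None
```

Both kits are made up and the job is handed in at about 48 s: copper sleeve, jar and file handle in the green tray, brass ring and stake in the blue tray, each upright in its own compartment in the last pictures.

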